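# Unstack the drawing stencils and pin the round one to its pivot

### The job

Take the stack of blue stencils apart from the top, one plate at a time: lay the square one flat in the middle of the square cork pad, then the hexagonal one flat in the middle of the hexagonal cork pad, then the round one on the aluminium pivot base with its hole over the base's hole. Then take the pin out of its wooden block and push it down through both holes until its knob sits on the stencil. Leave everything placed and let go of, and do not shove the eraser or the sharpener away from where they lie.

Things in the scene. Friction and masses are not known exactly. Their poses are not given: they have to be found in the camera images.
- square_stencil: Small square blue plastic stencil plate, 36 x 36 x 12 mm, the top one of the stack of three. Origin: centre of its underside; x and y along its sides, z up.
- hex_stencil: Hexagonal blue plastic stencil plate, 50 mm across flats (58 mm across corners), 12 mm thick, the middle one of the stack, its upper face partly hidden by the square one. Origin: centre of its underside; its x axis points at the middle of a flat side (flats at 0, 60, 120 ... degrees from x), z up.
- round_stencil: Round blue plastic stencil, 64 mm in diameter, 12 mm thick, with a 16 mm hole through its centre; the bottom one of the stack, flat on the table, its rim showing round the hexagon. Origin: centre of its underside, on the axis of the hole, z up.
- pin: Axle pin: a 9 mm steel shaft, 28 mm long, with a tapered nose (4 mm wide at the tip, full width 7 mm up), under a black plastic knob 22 mm in diameter and 16 mm tall. It starts upright in the pin block, its knob resting on the block's top. Origin: the tip of the shaft; z up along the shaft; the knob's underside lies at z = 28 mm and its top at z = 44 mm.
- square_pad: Fixed square storage pad, dark wood inlaid with cork, 54 x 54 mm, 10 mm high. Origin: centre of its underside, so the top face is 10 mm above it. z up.
- hex_pad: Fixed hexagonal storage pad, dark wood inlaid with cork, 66 mm across flats, 10 mm high. Origin: centre of its underside, so the top face is 10 mm above it. z up.
- pivot_base: Fixed pivot base: a square aluminium block 90 x 90 mm, 24 mm high, with a 16 mm round hole, 22 mm deep, in the centre of its top. Origin: centre of its underside, so the mouth of the hole is 24 mm above it. z up.
- pin_block: Fixed wooden block 44 x 44 mm, 32 mm high, with a 13 mm hole in its top in which the pin stands at the start. Origin: centre of its underside. z up.
- eraser: White eraser in a cardboard sleeve, 46 x 23 x 14 mm, loose on the table: leave it alone. Origin: centre of its underside.
- sharpener: Small steel pencil sharpener, 30 x 24 x 20 mm, loose on the table: leave it alone. Origin: centre of its underside.
Not all that is in view belongs to the job. What is shaped like the square_stencil but green, pink or turquoise is not meant.

How it is judged (in metres and radians):
On the way, in this order (a step that is already met when the one before it is completed fails the run):
1. the square stencil lies released on the square pad (horizontal distance between square_stencil and square_pad below 0.012 m and z of square_stencil in the frame of square_pad between 0.006 and 0.014 m and angle between square_stencil's own z axis and vertical below 0.12 rad and contact force between square_stencil and the fingers below 0.3 N and linear speed of square_stencil below 0.02 m/s), for 0.2 s.
2. the hexagonal stencil lies released on the hexagonal pad (horizontal distance between hex_stencil and hex_pad below 0.012 m and z of hex_stencil in the frame of hex_pad between 0.006 and 0.014 m and angle between hex_stencil's own z axis and vertical below 0.12 rad and contact force between hex_stencil and the fingers below 0.3 N and linear speed of hex_stencil below 0.02 m/s), for 0.2 s.
3. the round stencil lies released on the pivot base (horizontal distance between round_stencil and pivot_base below 0.009 m and z of round_stencil in the frame of pivot_base between 0.02 and 0.028 m and angle between round_stencil's own z axis and vertical below 0.12 rad and contact force between round_stencil and the fingers below 0.3 N and linear speed of round_stencil below 0.02 m/s), for 0.2 s.
At the end, for the whole second after the job is handed in: Square and hexagonal stencils flat on their own pads, centred within 12 mm; the round one flat on the pivot base within 9 mm; the pin upright through both holes, tip within 7 mm of the base's axis, knob within 4 mm of the stencil; all released and at rest (all of step 1 and all of step 2 and all of step 3 and horizontal distance between pin and pivot_base below 0.007 m and z of pin in the frame of pivot_base between 0.003 and 0.012 m and angle between pin's own z axis and vertical below 0.15 rad and contact force between pin and the fingers below 0.3 N and linear speed of pin below 0.02 m/s); the robot touches nothing.
It fails at once if the hexagonal stencil is lifted with the square one still on it (distance between square_stencil and hex_stencil below 0.02 m and height (world z) of hex_stencil above 0.035 m).
It fails at once if the round stencil is lifted with the hexagonal one still on it (distance between hex_stencil and round_stencil below 0.02 m and height (world z) of round_stencil above 0.02 m).
It fails at once if the eraser is shoved more than 30 mm (distance of eraser from where it was at the start of the episode above 0.03 m).
It fails at once if the sharpener is shoved more than 30 mm (distance of sharpener from where it was at the start of the episode above 0.03 m).
It also fails if it takes over 112 s, if anything falls off the work surface, if the arm or the gripper's body presses on something with over 40 N, if the wrist force passes 120 N, or if a joint passes its speed limit or range.

### The arm

A 6-joint arm with a two-finger parallel gripper is mounted at the origin on the work surface. World frame = base frame: x ahead of the robot, y to its left, z up, the work surface at z = 0. Lengths are in m, angles in degrees, forces in N, time in s.
With the tool pointing down it reaches from about 0.25 to 0.725 m from the base axis. Payload 9.7 kg.
Tool frame: the origin (TCP) lies midway between the tips of the shut fingers; the grasp point (between the pads) lies 19 mm behind it; z points along the fingers, x is the direction in which the jaws open and shut, and the axes are right-handed (so a half turn about z gives the same grasp; the last joint's range is limited). The gripper opens to 85 mm and grips with 20 to 120 N. Pads are 22 mm wide; open, the fingers measure 114 mm over their backs; the gripper's body (76 mm by 85 mm) begins 54 mm behind the grasp point. The pads swing forward as they close: fully open they stand 13 mm farther back than shut.
Start: joints at [-75.974, 4.979, 10.078, 95.1, 0, 90], TCP at [0.133, -0.534, 0.231] pointing down, gripper open.
Joint ranges: [-179.16, 179.16], [-48.56, 103.87], [-65.8, 70.77], [-126.05, 130.52], [-82.76, 87.17], [-180, 180]. Speed limits (degrees/s): [127.2, 127.2, 147.25, 180, 180, 180].

### API

Orientations are given as [roll, pitch, yaw] about the fixed x, y, z axes, in that order (R = Rz(yaw) Ry(pitch) Rx(roll)).
In Python, from workcell import sensors, camera, get_calibration, bot, recognise, place_of gives the robot as it stands. The module is installed in compiled form; this text tells all that it offers.
- The arm moves only by the tool send_rows, never from a script. Its argument "plan" is a list of rows, each a list of 3 entries, a list of its own where there are three numbers: the shift along the tool's x, y, z normalised to -1 to 1, where 1 is 0.3 m, then the turn, a rotation vector about the tool's x, y, z normalised to -1 to 1, where 1 is pi rad, then the closure, from -1 (fully open) to 1 (shut). In form: [[[x, y, z], [rx, ry, rz], claw], ...]. A call has 1 to 10 rows; each row is the pose to reach, as a shift and turn from the pose commanded when the call began, along the tool's axes at that moment, turning the shorter way round; what a row does not reach only later rows make up. A row lasts 1/10 s, in which the tool goes at most 50 mm and 8.59 degrees, less where a joint would pass 70% of its speed; a pose out of reach is approached as far as the arm can. A call with a number of a shift or a turn outside -1 to 1 is refused whole. A call with a gripper value outside its range is refused whole. The fingers move at their own pace and stop on an object; "force" is the grip in N (left out, the last holds). Time passes only in rows, so rows that repeat a pose let the fingers close. It gives the time, the measured TCP pose, the force and the opening at its end, in the units of the state.
- sensors.get_obs(): the state, without advancing time (a new reading comes with each control period).
- camera(name): name is "scene" or "top"; returns the picture (420x560x3 uint8, blue, green, red); there is no depth.
- get_calibration(name): a dict with "fx", "fy", "cx", "cy" (pixels), "R" (3x3) and "t" (3): a world point X has camera coordinates R X + t. Camera axes: x right, y down, z forward; pixel columns grow to the right and rows downward; lengths in m; the calibration is good to about 2 mm. A picture is of the moment at which its call begins. get_calibration takes no time and is no camera call.
- bot.job_done(): hands the job in, once; it reports no verdict.
Trained networks look in the newest picture that a camera, given by its name, has taken for a name from the list of things; names that differ only in an ending like _2 or _b are one class to them, and where a whole thing is asked for, a point or a joint stands for the part that bears it (a point fixed in the world has none). Each returns a list of dicts, best first, with "p" (0 to 1); they miss things now and then, are a little off and sometimes report something else, mostly with a low value. They report only what shows in the picture. A call takes as long as a camera call. They do not tell look-alikes from the thing itself.
- recognise(label, camera): "point" ([column, row] in pixels, amid what is visible of it).
- place_of(label, camera): "point" ([column, row] in pixels: a listed point, or the origin of a listed thing).
The state is a dict: "time": time; "q": joint angles; "qd": joint speeds; "joint_efforts": joint torques, N m; "ee_pos": TCP position; "tcp_rot": TCP orientation; "wrist_force": force on the tool from outside, world axes, zero at the start; "torque": the same for the moment, N m; "opening": finger opening in m.
Only numpy, scipy, OpenCV 4.12 (cv2) and the standard library are available. Lean on these libraries where they do the work, as an engineer would, in place of code of your own. Each camera call takes 0.05 s, during which the arm holds its last target. There are 200 camera calls.

## Working session

There is one attempt and no reset: what is moved stays moved. The work goes in short steps, Python scripts to look and compute and a tool call to move; the robot and the scene stay as the last step left them, time stands still between calls to the robot, and variables do not carry over. Pictures are saved under pics/ and viewed, on a budget of 14 in all, crops included, one or two more only if the job needs it, and the job is handed in when it is done.

Besides the shell and the picture viewer there is one more tool, called after "Emit:" by a JSON object that holds its "name" and its "arguments", one argument or row to a line. send_rows: Moves the arm, as the interface text tells. Scaled input: -1 to 1 covers 0.3 m each way for a shift and pi rad each way for a turn. Its arguments: {"type":"object","properties":{"plan":{"type":"array"},"force":{"type":"number"}},"required":["plan"]}

```bash
mkdir -p pics
cat > h.py <<'E'
import numpy as np, cv2
from workcell import sensors, camera, get_calibration, bot, recognise, place_of
def px2w(cam,p,z):
    c=get_calibration(cam);R=np.array(c['R']);t=np.array(c['t'])
    d=R.T@np.array([(p[0]-c['cx'])/c['fx'],(p[1]-c['cy'])/c['fy'],1]);o=-R.T@t
    return o+d*(z-o[2])/d[2]
def w2px(cam,X):
    c=get_calibration(cam);v=np.array(c['R'])@np.array(X)+np.array(c['t'])
    return np.array([c['fx']*v[0]/v[2]+c['cx'],c['fy']*v[1]/v[2]+c['cy']])
E
python3 - <<'E'
from h import *
for c in ("scene","top"):
    im=camera(c);cv2.imwrite(f"pics/a_{c}.png",im)
    k=get_calibration(c);print(c,k['fx'],-np.array(k['R']).T@np.array(k['t']))
Z=dict(square_stencil=.024,hex_stencil=.012,round_stencil=0,pin=.004,square_pad=0,hex_pad=0,pivot_base=0,pin_block=0,eraser=0,sharpener=0)
for n,z in Z.items():
    for c in ("top","scene"):
        for r in place_of(n,c)[:4]: print(n,c,np.round(r['p'],2),np.round(r['point'],1),px2w(c,r['point'],z).round(4))
print(sensors.get_obs())
E
```

```text
scene 503.80986143460376 [1.20486562 0.12600964 0.60766328]
top 386.2643131596067 [ 0.38181972 -0.00413153  0.7258701 ]
square_stencil top 0.93 [334.3 246.9] [ 0.4332 -0.0964  0.024 ]
square_stencil top 0.84 [384.  255.4] [ 0.4183 -0.1863  0.024 ]
square_stencil top 0.8 [375.9 207.2] [ 0.5069 -0.1747  0.024 ]
square_stencil top 0.71 [320.7 305.4] [ 0.3299 -0.0707  0.024 ]
square_stencil scene 0.85 [188.3 231.6] [ 0.5387 -0.1642  0.024 ]
square_stencil scene 0.71 [239.9 199.5] [ 0.4278 -0.0941  0.024 ]
square_stencil scene 0.64 [196.4 202.3] [ 0.4498 -0.1764  0.024 ]
square_stencil scene 0.56 [258. 185.] [ 0.373  -0.0691  0.024 ]
hex_stencil top 0.65 [333.7 247.2] [ 0.4335 -0.0969  0.012 ]
hex_stencil top 0.51 [430.8 228.3] [ 0.4696 -0.279   0.012 ]
hex_stencil scene 0.59 [239.4 207.3] [ 0.4375 -0.0936  0.012 ]
round_stencil top 0.68 [332.7 245. ] [ 0.4385 -0.0966  0.    ]
round_stencil scene 0.64 [240.9 208. ] [ 0.4238 -0.0945  0.    ]
pin top 0.7 [193.1 144. ] [0.6331 0.1732 0.004 ]
square_pad top 0.71 [380.7 150.1] [ 0.6252 -0.194  -0.    ]
square_pad scene 0.77 [156.3 271.2] [ 0.6
[... 777 characters left out ...]
cene 0.72 [270.3 290.3] [0.6365 0.0051 0.    ]
{'time': 1.1, 'q': array([-7.59716941e+01,  4.97858479e+00,  1.00769305e+01,  9.51004310e+01,
       -5.96605369e-04,  9.00016006e+01]), 'qd': array([-0.07680757, -0.08082442,  0.07867647, -0.01563996, -0.02818872,
        0.09708648]), 'joint_efforts': array([-1.01454887e-06, -5.20103681e+01,  4.64869916e+01,  1.50857701e-03,
       -2.20331394e-04,  1.11773097e-06]), 'ee_pos': array([ 0.1333133 , -0.53357959,  0.23127567]), 'tcp_rot': array([ 1.79999403e+02,  2.08519366e-03, -7.59732946e+01]), 'wrist_force': array([ 0.11501215,  0.36433777, -0.02492863]), 'torque': array([ 0.00600735, -0.00968754,  0.02542893]), 'opening': 0.08522664788494701}
```

View pics/a_top.png

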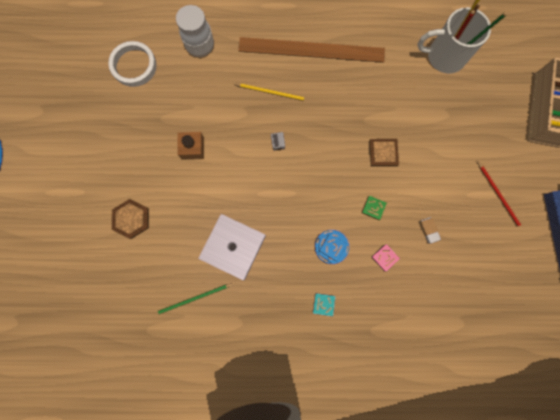

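View pics/a_scene.png

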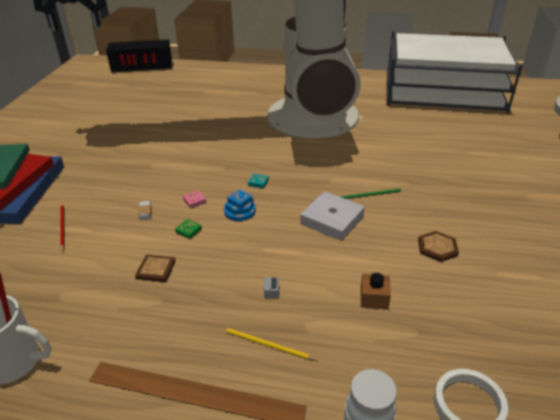

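Run:
```python
import cv2
im=cv2.imread("pics/a_top.png")[205:290,290:390]
cv2.imwrite("pics/crop1.png",cv2.resize(im,None,fx=7,fy=7,interpolation=cv2.INTER_CUBIC))
```

```text
(no output)
```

View pics/crop1.png

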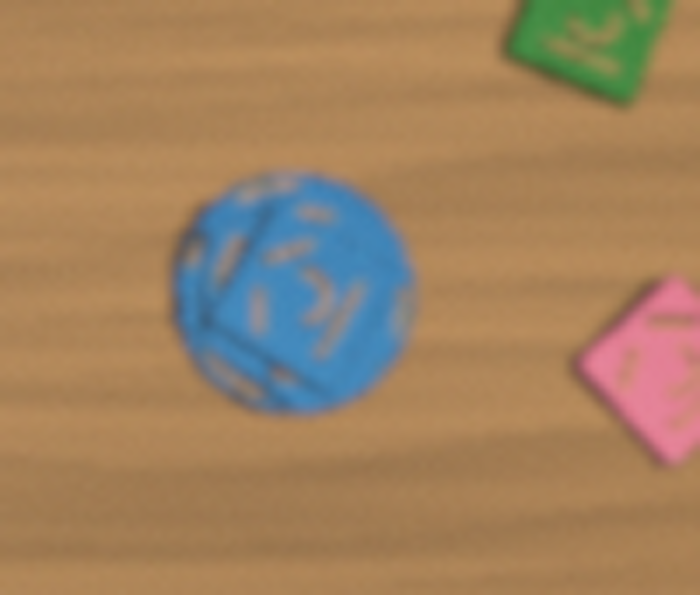

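The blue stack shows at top (333,247). The candidates that could be mistaken for it are green (375,208), pink (386,258) and turquoise (324,304). The crop confirms a blue square on the hexagon on the round plate, with the square's side about 31° in the image. Pads: square cork (384,152), hex cork (130,219), pivot hole (232,246), pin knob (188,142). Refining the positions next.

```bash
cat >> h.py <<'E'
def blob(im,cx,cy,r,f,z,cam='top'):
    s=im[cy-r:cy+r,cx-r:cx+r]; m=f(cv2.cvtColor(s,cv2.COLOR_BGR2HSV)).astype(np.uint8)
    n,l,st,ce=cv2.connectedComponentsWithStats(m); i=1+np.argmax(st[1:,4])
    c=max(cv2.findContours((l==i).astype(np.uint8),0,2)[0],key=cv2.contourArea)
    rc=cv2.minAreaRect(c); p=np.array(rc[0])+[cx-r,cy-r]
    w=px2w(cam,p,z); print('px',p.round(1),'size',np.round(rc[1],1),'ang',round(rc[2],1),'area',st[i,4],'w',w.round(4)); return w
blue=lambda h:(h[...,0]>95)&(h[...,0]<125)&(h[...,1]>120)
dark=lambda h:(h[...,2]<95)
def go(x,y,z,yaw):
    """shift/turn units from present commanded pose (approx measured), tool down"""
    o=sensors.get_obs();p=o['ee_pos'];a=np.radians(o['tcp_rot'][2])
    d=np.array([x,y,z])-p
    dy=(yaw-o['tcp_rot'][2]+180)%360-180
    s=np.array([np.cos(a)*d[0]+np.sin(a)*d[1],np.sin(a)*d[0]-np.cos(a)*d[1],-d[2]])/.3
    print('at',p.round(4),o['tcp_rot'].round(1),'open',round(o['opening'],4),'F',o['wrist_force'].round(1),'t',o['time'],'| shift',s.round(4),'rz',round(-dy/180,4),'rows',round(max(np.linalg.norm(d)/.05,abs(dy)/8.59),1))
E
python3 - <<'E'
from h import *
im=cv2.imread("pics/a_top.png")
print('stack');blob(im,333,247,28,blue,.009)
print('sqpad');blob(im,384,152,24,dark,.010)
print('hexpad');blob(im,130,219,28,dark,.010)
print('pivot');blob(im,232,246,44,lambda h:(h[...,1]<60)&(h[...,2]>120),.024)
print('hole');blob(im,232,246,12,lambda h:h[...,2]<110,.024)
print('knob');blob(im,189,143,12,lambda h:h[...,2]<50,.040)
print('block');blob(im,189,145,24,dark,.025)
print('sq by hand',px2w('top',(333.6,247.6),.036),'round by hand',px2w('top',(332.1,246.7),.012))
go(.433,-.096,.12,-31)
E
```

```text
stack
px [331.5 246.5] size [31. 31.] ang 90.0 area 553 w [ 0.435  -0.0932  0.009 ]
sqpad
px [384.  164.5] size [ 1. 24.] ang 90.0 area 49 w [ 0.593  -0.1967  0.01  ]
hexpad
px [142.2 225.2] size [10.  32.8] ang 30.7 area 99 w [0.4725 0.2586 0.01  ]
pivot
px [231.7 246.5] size [50.7 50.7] ang 25.6 area 2488 w [0.4329 0.0895 0.024 ]
hole
px [232. 246.] size [6. 6.] ang 90.0 area 40 w [0.4338 0.089  0.024 ]
knobTraceback (most recent call last):
  File "<stdin>", line 8, in <module>
  File "h.py", line 12, in blob
    n,l,st,ce=cv2.connectedComponentsWithStats(m); i=1+np.argmax(st[1:,4])
                                                       ~~~~~~~~~^^^^^^^^^^
    return _wrapfunc(a, 'argmax', axis=axis, out=out, **kwds)
    return bound(*args, **kwds)
ValueError: attempt to get argmax of an empty sequence
```

Run:
```python
from h import *
print(px2w('top',(384,152),.010),px2w('top',(130,219),.01),px2w('top',(188,142),.048))
print('sq by hand',px2w('top',(333.6,247.6),.036),'round by hand',px2w('top',(332.1,246.7),.012))
go(.433,-.096,.12,-31)
```

```text
[ 0.61802835 -0.19766349  0.01      ] [0.48400387 0.28205577 0.01      ] [0.62157326 0.17185656 0.048     ]
sq by hand [ 0.43103533 -0.09357857  0.036     ] round by hand [ 0.43438959 -0.09394386  0.012     ]
at [ 0.1333 -0.5336  0.2313] [180.   0. -76.] open 0.0852 F [ 0.1  0.4 -0. ] t 1.1 | shift [-1.173  -1.3227  0.3709] rz -0.2499 rows 10.8
```

Emit:
{"name": "send_rows", "arguments": {
  "plan": [
    [[-0.7, -0.8, 0], [0, 0, -0.25], -1],
    [[-0.7, -0.8, 0], [0, 0, -0.25], -1],
    [[-0.7, -0.8, 0], [0, 0, -0.25], -1],
    [[-0.7, -0.8, 0], [0, 0, -0.25], -1],
    [[-0.7, -0.8, 0], [0, 0, -0.25], -1],
    [[-0.7, -0.8, 0], [0, 0, -0.25], -1],
    [[-0.7, -0.8, 0], [0, 0, -0.25], -1],
    [[-0.7, -0.8, 0], [0, 0, -0.25], -1]
  ],
  "force": 30
}}

```text
time: 1.9
ee_pos: [0.3164, -0.2698, 0.2316]
tcp_rot: [-180.0, -0.0, -30.8]
wrist_force: [-0.2, -0.8, -0.8]
opening: 0.0853
```

Run:
```python
from h import *
go(.432,-.0945,.08,-31)
```

```text
at [ 0.3164 -0.2698  0.2316] [-180.    -0.   -30.8] open 0.0853 F [-0.2 -0.8 -0.8] t 1.9 | shift [ 0.0323 -0.6991  0.5054] rz 0.0014 rows 5.2
```

Emit:
{"name": "send_rows", "arguments": {
  "plan": [
    [[0.032, -0.7, 0.2], [0, 0, 0], -1],
    [[0.032, -0.7, 0.3], [0, 0, 0], -1],
    [[0.032, -0.7, 0.4], [0, 0, 0], -1],
    [[0.032, -0.7, 0.505], [0, 0, 0], -1],
    [[0.032, -0.7, 0.505], [0, 0, 0], -1],
    [[0.032, -0.7, 0.505], [0, 0, 0], -1],
    [[0.032, -0.7, 0.505], [0, 0, 0], -1],
    [[0.032, -0.7, 0.505], [0, 0, 0], -1]
  ]
}}

```text
time: 2.7
ee_pos: [0.4317, -0.0976, 0.0809]
tcp_rot: [180.0, -0.0, -31.0]
wrist_force: [-0.4, -0.0, 0.4]
opening: 0.0855
```

Run:
```python
from h import *
go(.432,-.0945,.026,-31)
im=camera('scene');s=im[130:260,180:320];cv2.imwrite('pics/b.png',cv2.resize(s,None,fx=5,fy=4.6,interpolation=2))
```

```text
at [ 0.4317 -0.0976  0.0809] [180.  -0. -31.] open 0.0855 F [-0.4 -0.   0.4] t 2.7 | shift [-0.0043 -0.0093  0.183 ] rz 0.0 rows 1.1
```

View pics/b.png

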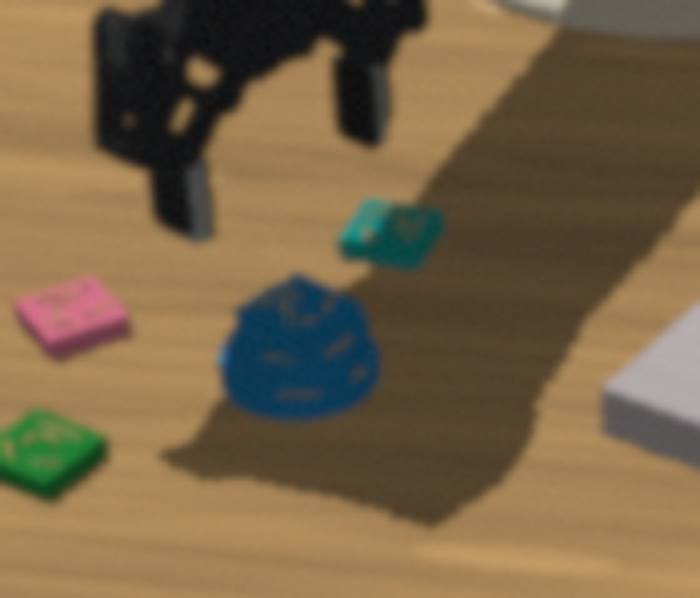

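The open fingers straddle the stack: tips at crop (182,238) and (375,140), blue square at (300,290). Now lowering and gripping.

Emit:
{"name": "send_rows", "arguments": {
  "plan": [
    [[-0.004, -0.008, 0.05], [0, 0, 0], -1],
    [[-0.004, -0.008, 0.1], [0, 0, 0], -1],
    [[-0.004, -0.008, 0.15], [0, 0, 0], -1],
    [[-0.004, -0.008, 0.183], [0, 0, 0], -1],
    [[-0.004, -0.008, 0.183], [0, 0, 0], -0.3],
    [[-0.004, -0.008, 0.183], [0, 0, 0], 0],
    [[-0.004, -0.008, 0.183], [0, 0, 0], 0.3],
    [[-0.004, -0.008, 0.183], [0, 0, 0], 1],
    [[-0.004, -0.008, 0.183], [0, 0, 0], 1],
    [[-0.004, -0.008, 0.183], [0, 0, 0], 1]
  ]
}}

```text
time: 3.75
ee_pos: [0.4324, -0.0941, 0.0259]
tcp_rot: [-180.0, -0.1, -31.0]
wrist_force: [-0.7, -0.9, 5.8]
opening: 0.0352
```

Emit:
{"name": "send_rows", "arguments": {
  "plan": [
    [[0, 0, 0], [0, 0, 0], 1],
    [[0, 0, -0.05], [0, 0, 0], 1],
    [[0, 0, -0.12], [0, 0, 0], 1],
    [[0, 0, -0.2], [0, 0, 0], 1],
    [[0, 0, -0.25], [0, 0, 0], 1],
    [[0, 0, -0.25], [0, 0, 0], 1]
  ]
}}

```text
time: 4.35
ee_pos: [0.4329, -0.0941, 0.1018]
tcp_rot: [-179.9, -0.2, -31.0]
wrist_force: [-0.0, -1.1, -0.3]
opening: 0.0353
```

Run:
```python
from h import *
im=camera('scene');s=im[110:260,180:320];cv2.imwrite('pics/c.png',cv2.resize(s,None,fx=4,fy=4,interpolation=2))
go(.6185,-.1975,.1,-31)
```

```text
at [ 0.4323 -0.094   0.1003] [-1.8e+02 -1.0e-01 -3.1e+01] open 0.0353 F [-1.3  1.7 -0.8] t 4.4 | shift [ 0.7099 -0.0236  0.001 ] rz 0.0002 rows 4.3
```

View pics/c.png

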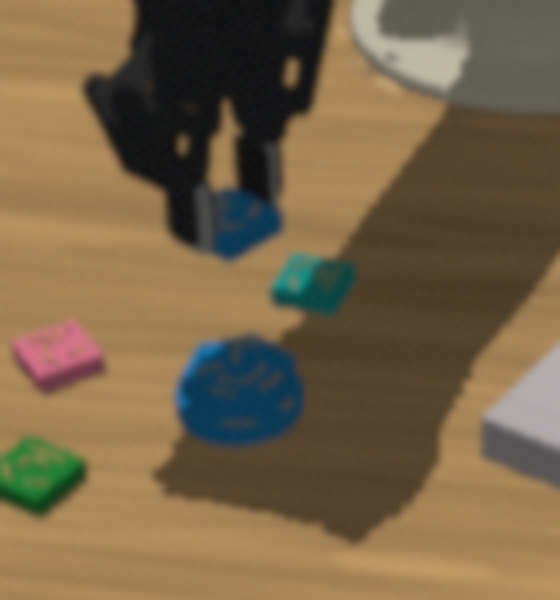

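Square is held, and the hexagon stays on the round one. Carrying it to the square pad.

Emit:
{"name": "send_rows", "arguments": {
  "plan": [
    [[0.15, -0.005, 0], [0, 0, 0], 1],
    [[0.3, -0.01, 0], [0, 0, 0], 1],
    [[0.45, -0.015, 0], [0, 0, 0], 1],
    [[0.6, -0.02, 0], [0, 0, 0], 1],
    [[0.71, -0.0236, 0.1], [0, 0, 0], 1],
    [[0.71, -0.0236, 0.18], [0, 0, 0], 1],
    [[0.71, -0.0236, 0.2], [0, 0, 0], 1],
    [[0.71, -0.0236, 0.2], [0, 0, 0], 1]
  ]
}}

```text
time: 5.2
ee_pos: [0.6166, -0.1969, 0.0378]
tcp_rot: [180.0, 0.2, -31.0]
wrist_force: [-0.6, 0.1, -0.2]
opening: 0.035
```

Run:
```python
from h import *
camera('scene'); im=camera('top');
cv2.imwrite('pics/d.png',np.hstack([cv2.resize(camera('scene')[210:310,90:220],None,fx=3,fy=3,interpolation=2),cv2.resize(im[100:200,330:440],None,fx=3,fy=3,interpolation=2)]))
for c in('scene','top'): 
  for r in place_of('square_stencil',c)[:3]:print(c,r['p'],px2w(c,r['point'],.038).round(4))
go(.6185,-.1975,.0125,-31)
```

```text
scene 0.93 [ 0.6192 -0.1933  0.038 ]
scene 0.9 [ 0.5524 -0.1602  0.038 ]
scene 0.85 [ 0.4753 -0.1684  0.038 ]
top 0.98 [ 0.3334 -0.069   0.038 ]
top 0.73 [ 0.5016 -0.1669  0.038 ]
top 0.62 [ 0.6174 -0.1968  0.038 ]
at [ 0.6186 -0.1975  0.0419] [-180.    -0.2  -31. ] open 0.0354 F [ 0.4 -0.2 -0.7] t 5.45 | shift [-0.0002  0.0002  0.0981] rz 0.0002 rows 0.6
```

View pics/d.png

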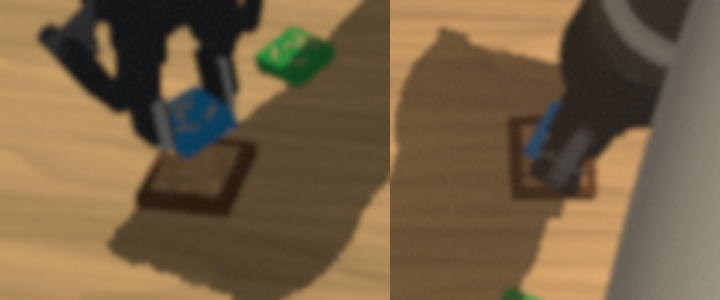

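Emit:
{"name": "send_rows", "arguments": {
  "plan": [
    [[0.004, 0.001, 0.04], [0, 0, 0], 1],
    [[0.004, 0.001, 0.075], [0, 0, 0], 1],
    [[0.004, 0.001, 0.098], [0, 0, 0], 1],
    [[0.004, 0.001, 0.1], [0, 0, 0], 1],
    [[0.004, 0.001, 0.1], [0, 0, 0], 1],
    [[0.004, 0.001, 0.1], [0, 0, 0], 0.4],
    [[0.004, 0.001, 0.1], [0, 0, 0], 0],
    [[0.004, 0.001, 0.1], [0, 0, 0], -1],
    [[0.004, 0.001, 0.1], [0, 0, 0], -1],
    [[0.004, 0.001, 0.08], [0, 0, 0], -1]
  ]
}}

```text
time: 6.45
ee_pos: [0.6183, -0.1981, 0.015]
tcp_rot: [180.0, 0.1, -31.0]
wrist_force: [-0.3, 0.7, 1.0]
opening: 0.0832
```

Emit:
{"name": "send_rows", "arguments": {
  "plan": [
    [[0, 0, -0.15], [0, 0, 0], -1],
    [[0, 0, -0.3], [0, 0, 0], -1],
    [[-0.25, 0, -0.4], [0, 0, 0], -1],
    [[-0.5, 0, -0.4], [0, 0, 0], -1],
    [[-0.5, 0.5, -0.4], [0, 0, 0], -1],
    [[-0.5, 0.5, -0.4], [0, 0, 0], -1],
    [[-0.5, 0.5, -0.4], [0, 0, 0], -1]
  ]
}}

```text
time: 7.15
ee_pos: [0.4191, -0.244, 0.1363]
tcp_rot: [180.0, -0.1, -30.9]
wrist_force: [0.8, -1.6, 1.0]
opening: 0.0851
```

Run:
```python
from h import *
im=camera('top');sc=camera('scene')
f=lambda a,k:cv2.resize(a,(390,390),interpolation=2)
cv2.imwrite('pics/e.png',np.hstack([f(im[125:180,357:412],7),f(im[219:274,305:360],7)]))
go(.434,-.0945,.08,-31)
for z,cx,cy in((.02,384,152),(.014,333,247)): blob(im,cx,cy,24,blue,z)
blob(sc,156,266,30,blue,.018,'scene')
for c in('scene','top'): 
  for r in place_of('square_stencil',c)[:4]:print(c,r['p'],px2w(c,r['point'],.01).round(4))
```

```text
at [ 0.4171 -0.2464  0.1369] [ 1.799e+02 -1.000e-01 -3.120e+01] open 0.0857 F [ 1.3 -0.7 -0.4] t 7.25 | shift [-0.2145 -0.4621  0.1896] rz -0.0013 rows 3.3
px [384.4 150.2] size [18.2 17.7] ang 29.7 area 207 w [ 0.6184 -0.1959  0.02  ]
px [331.5 246.5] size [31. 31.] ang 90.0 area 569 w [ 0.4346 -0.0926  0.014 ]
px [155.6 262.6] size [18.6 25.5] ang 57.5 area 301 w [ 0.6202 -0.1968  0.018 ]
scene 0.97 [ 0.6103 -0.2017  0.01  ]
scene 0.76 [ 0.5256 -0.1725  0.01  ]
scene 0.58 [ 0.4295 -0.1893  0.01  ]
scene 0.58 [ 0.6308 -0.19    0.01  ]
top 0.81 [ 0.6154 -0.2013  0.01  ]
top 0.76 [ 0.3327 -0.0691  0.01  ]
top 0.64 [ 0.4148 -0.1907  0.01  ]
top 0.56 [ 0.5086 -0.18    0.01  ]
```

View pics/e.png

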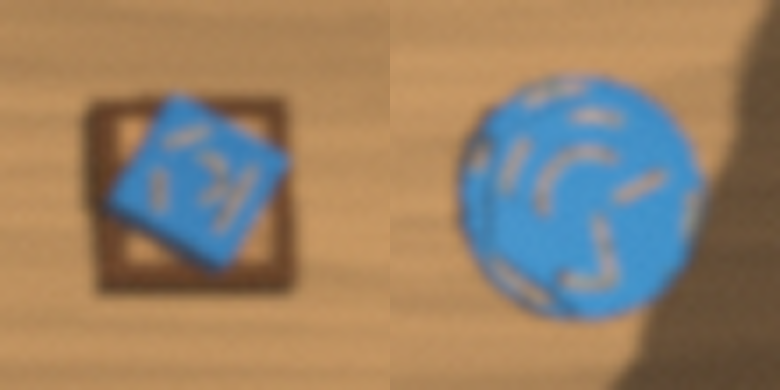

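Square lies on the cork pad (crop centre 200,182 against pad 192,193, which matches parallax). The hexagon shows a vertical left flat and a lower-left flat at about 30°, so jaw yaw −31 fits. Going to the hexagon.

Emit:
{"name": "send_rows", "arguments": {
  "plan": [
    [[-0.07, -0.15, 0], [0, 0, 0], -1],
    [[-0.14, -0.3, 0], [0, 0, 0], -1],
    [[-0.214, -0.462, 0.05], [0, 0, 0], -1],
    [[-0.214, -0.462, 0.15], [0, 0, 0], -1],
    [[-0.214, -0.462, 0.19], [0, 0, 0], -1],
    [[-0.214, -0.462, 0.19], [0, 0, 0], -1]
  ]
}}

```text
time: 7.95
ee_pos: [0.4361, -0.0912, 0.077]
tcp_rot: [179.9, 0.2, -30.9]
wrist_force: [0.1, 0.3, 0.6]
opening: 0.085
```

Run:
```python
from h import *
camera('top')
go(.4335,-.0945,.0125,-30.5)
```

```text
at [ 0.4366 -0.0919  0.0784] [ 1.8e+02  1.0e-01 -3.1e+01] open 0.0851 F [ 0.1 -0.1  1.5] t 8.0 | shift [-0.0045  0.0127  0.2197] rz -0.0026 rows 1.3
```

Emit:
{"name": "send_rows", "arguments": {
  "plan": [
    [[-0.005, 0.012, 0.06], [0, 0, 0], -1],
    [[-0.005, 0.012, 0.12], [0, 0, 0], -1],
    [[-0.005, 0.012, 0.18], [0, 0, 0], -1],
    [[-0.005, 0.012, 0.22], [0, 0, 0], -1],
    [[-0.005, 0.012, 0.22], [0, 0, 0], -0.6],
    [[-0.005, 0.012, 0.22], [0, 0, 0], -0.2],
    [[-0.005, 0.012, 0.22], [0, 0, 0], 0.2],
    [[-0.005, 0.012, 0.22], [0, 0, 0], 1],
    [[-0.005, 0.012, 0.22], [0, 0, 0], 1],
    [[-0.005, 0.012, 0.22], [0, 0, 0], 1]
  ]
}}

```text
time: 9.0
ee_pos: [0.4344, -0.0946, 0.0141]
tcp_rot: [-180.0, -0.1, -31.0]
wrist_force: [-0.9, -1.5, 7.3]
opening: 0.0494
```

Emit:
{"name": "send_rows", "arguments": {
  "plan": [
    [[0, 0, 0], [0, 0, 0], 1],
    [[0, 0, -0.05], [0, 0, 0], 1],
    [[0, 0, -0.12], [0, 0, 0], 1],
    [[0, 0, -0.2], [0, 0, 0], 1],
    [[0, 0, -0.28], [0, 0, 0], 1],
    [[0, 0, -0.28], [0, 0, 0], 1]
  ]
}}

```text
time: 9.6
ee_pos: [0.4354, -0.0946, 0.1004]
tcp_rot: [-179.9, -0.3, -31.0]
wrist_force: [0.1, 0.5, -0.5]
opening: 0.049
```

Run:
```python
from h import *
im=camera('scene');s=im[110:260,180:320];cv2.imwrite('pics/f.png',cv2.resize(s,None,fx=4,fy=4,interpolation=2))
go(.484,.282,.1,-31)
```

```text
at [ 0.4348 -0.0944  0.0986] [-179.9   -0.2  -31. ] open 0.0495 F [-0.4 -1.1 -0.1] t 9.65 | shift [-0.505  -1.1603 -0.0048] rz 0.0002 rows 7.6
```

View pics/f.png

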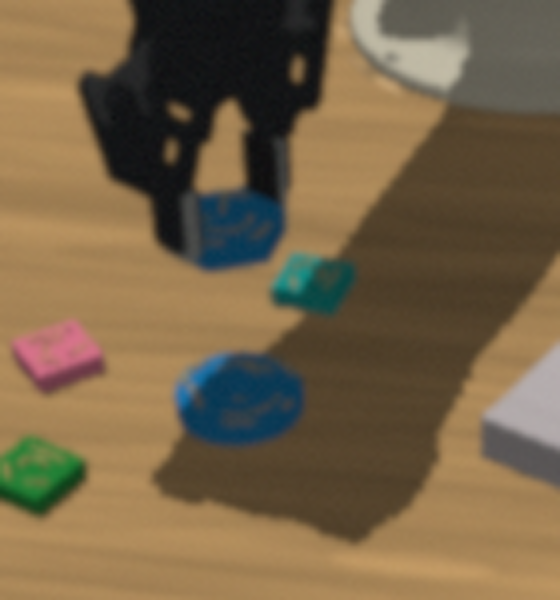

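Hexagon is held, round plate left on the table. Carrying it to the hex pad.

Emit:
{"name": "send_rows", "arguments": {
  "plan": [
    [[-0.06, -0.15, 0], [0, 0, 0], 1],
    [[-0.12, -0.3, 0], [0, 0, 0], 1],
    [[-0.19, -0.45, 0], [0, 0, 0], 1],
    [[-0.25, -0.6, 0], [0, 0, 0], 1],
    [[-0.32, -0.75, 0], [0, 0, 0], 1],
    [[-0.38, -0.9, 0], [0, 0, 0], 1],
    [[-0.42, -0.97, 0], [0, 0, 0], 1],
    [[-0.42, -0.97, 0], [0, 0, 0], 1]
  ]
}}

```text
time: 10.45
ee_pos: [0.4747, 0.223, 0.0952]
tcp_rot: [179.9, 0.1, -30.8]
wrist_force: [0.8, -0.1, -0.8]
opening: 0.049
```

Run:
```python
from h import *
c=camera('top')
for n in('hex_pad',):
  for cc in('scene','top'):
    if cc=='scene':camera('scene')
    for r in place_of(n,cc)[:2]:print(cc,r['p'],px2w(cc,r['point'],0).round(4))
go(.484,.2825,.04,-31)
```

```text
scene 0.82 [0.4953 0.2817 0.    ]
at [0.4751 0.2194 0.0961] [180.   0. -31.] open 0.0492 F [-0.2 -0.7  0.3] t 10.65 | shift [-0.083  -0.1957  0.187 ] rz -0.0001 rows 1.7
```

Emit:
{"name": "send_rows", "arguments": {
  "plan": [
    [[-0.05, -0.1, 0.05], [0, 0, 0], 1],
    [[-0.083, -0.194, 0.1], [0, 0, 0], 1],
    [[-0.083, -0.194, 0.187], [0, 0, 0], 1],
    [[-0.083, -0.194, 0.187], [0, 0, 0], 1],
    [[-0.083, -0.194, 0.187], [0, 0, 0], 1]
  ]
}}

```text
time: 11.15
ee_pos: [0.4838, 0.2817, 0.0406]
tcp_rot: [179.9, 0.0, -31.0]
wrist_force: [0.5, -0.3, 0.5]
opening: 0.0491
```

Run:
```python
from h import *
s=camera('scene');t=camera('top')
print(px2w('scene',(438,245),.01))
def m(im,c,X):
    cv2.drawMarker(im,tuple(int(round(v)) for v in w2px(c,X)),(0,0,255),0,6,1)
f=lambda a:cv2.resize(a,(390,390),interpolation=2)
p=s.copy();a=cv2.imread('pics/a_scene.png')
m(a,'scene',(.484,.282,.01))
cv2.imwrite('pics/g.png',np.hstack([f(a[205:285,398:478]),f(s[205:285,398:478])]))
go(.484,.282,.0115,-31)
```

```text
[0.49049393 0.28294972 0.01      ]
at [0.4846 0.2822 0.042 ] [-179.9   -0.   -31.1] open 0.0492 F [ 0.7 -0.4  0. ] t 11.25 | shift [-0.0013  0.0017  0.1016] rz -0.0003 rows 0.6
```

View pics/g.png

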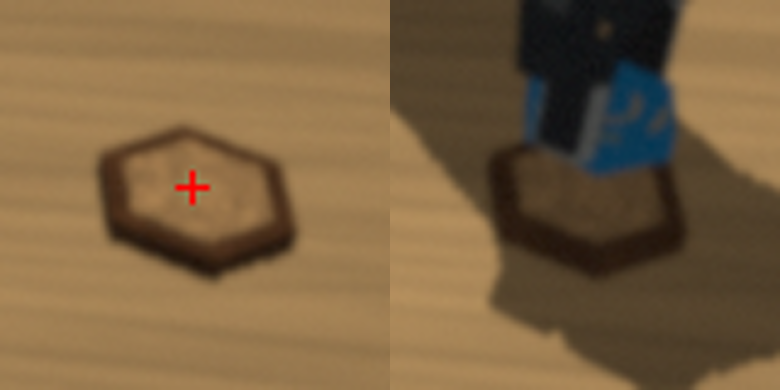

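The marker at (192,187) is within a pixel or so of the pad's top centre (198,193). I'll shift +2 mm in x and lower.

Emit:
{"name": "send_rows", "arguments": {
  "plan": [
    [[0.004, 0.003, 0.04], [0, 0, 0], 1],
    [[0.004, 0.003, 0.08], [0, 0, 0], 1],
    [[0.004, 0.003, 0.1], [0, 0, 0], 1],
    [[0.004, 0.003, 0.102], [0, 0, 0], 1],
    [[0.004, 0.003, 0.102], [0, 0, 0], 1],
    [[0.004, 0.003, 0.102], [0, 0, 0], 0.3],
    [[0.004, 0.003, 0.102], [0, 0, 0], 0],
    [[0.004, 0.003, 0.102], [0, 0, 0], -1],
    [[0.004, 0.003, 0.102], [0, 0, 0], -1],
    [[0.004, 0.003, 0.08], [0, 0, 0], -1]
  ]
}}

```text
time: 12.25
ee_pos: [0.4839, 0.2812, 0.0158]
tcp_rot: [179.9, 0.0, -31.0]
wrist_force: [-0.7, 0.2, 0.3]
opening: 0.0852
```

Emit:
{"name": "send_rows", "arguments": {
  "plan": [
    [[0, 0, -0.1], [0, 0, 0], -1],
    [[0, 0, -0.25], [0, 0, 0], -1],
    [[0.12, 0.25, -0.3], [0, 0, 0], -1],
    [[0.2, 0.45, -0.3], [0, 0, 0], -1],
    [[0.2, 0.45, -0.3], [0, 0, 0], -1],
    [[0.2, 0.45, -0.3], [0, 0, 0], -1]
  ]
}}

```text
time: 12.85
ee_pos: [0.466, 0.1308, 0.1079]
tcp_rot: [-180.0, -0.1, -31.2]
wrist_force: [1.5, 1.0, 0.5]
opening: 0.0853
```

Run:
```python
from h import *
im=camera('top');sc=camera('scene')
f=lambda a:cv2.resize(a,(390,390),interpolation=2)
cv2.imwrite('pics/i.png',np.hstack([f(im[192:247,102:157]),f(im[219:274,305:360])]))
blob(im,128,219,24,blue,.018);blob(im,333,247,24,blue,.01)
blob(im,333,247,9,lambda h:h[...,1]<150,.01)
blob(sc,438,245,30,blue,.018,'scene');blob(sc,240,208,30,blue,.008,'scene')
go(.434,-.094,.08,-31)
```

```text
Traceback (most recent call last):
  File "h.py", line 12, in blob
    n,l,st,ce=cv2.connectedComponentsWithStats(m); i=1+np.argmax(st[1:,4])
                                                       ~~~~~~~~~^^^^^^^^^^
ValueError: attempt to get argmax of an empty sequence
```

View pics/i.png

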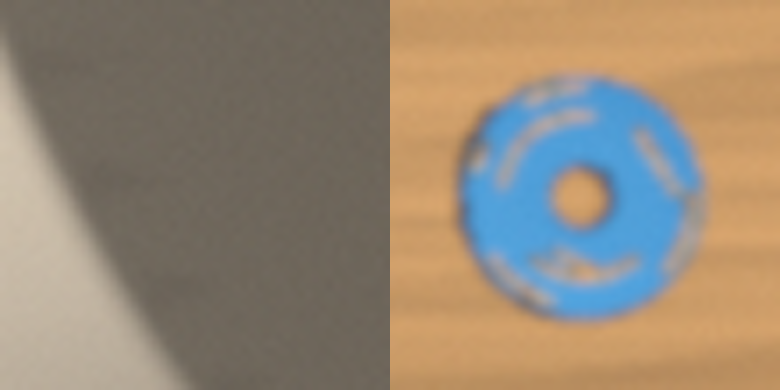

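Round plate and its hole are clear at crop (191,197), that is px (332,246.8). The arm hides the hex pad for now, so I'll check it from the next pose.

Run:
```python
from h import *
go(.4342,-.0937,.07,-31)
```

```text
at [0.4668 0.1342 0.1073] [-179.9   -0.   -31.1] open 0.0857 F [ 0.3  0.1 -0.1] t 12.95 | shift [0.2994 0.7065 0.1244] rz -0.0006 rows 4.7
```

Emit:
{"name": "send_rows", "arguments": {
  "plan": [
    [[0.06, 0.14, 0], [0, 0, 0], -1],
    [[0.12, 0.28, 0], [0, 0, 0], -1],
    [[0.18, 0.42, 0], [0, 0, 0], -1],
    [[0.24, 0.56, 0], [0, 0, 0], -1],
    [[0.299, 0.706, 0], [0, 0, 0], -1],
    [[0.299, 0.706, 0.124], [0, 0, 0], -1],
    [[0.299, 0.706, 0.124], [0, 0, 0], -1],
    [[0.299, 0.706, 0.124], [0, 0, 0], -1]
  ]
}}

```text
time: 13.75
ee_pos: [0.4343, -0.0918, 0.0693]
tcp_rot: [180.0, 0.1, -30.9]
wrist_force: [0.5, -0.5, 1.2]
opening: 0.0851
```

Run:
```python
from h import *
im=camera('top');sc=camera('scene')
f=lambda a:cv2.resize(a,(390,390),interpolation=2)
cv2.imwrite('pics/j.png',np.hstack([f(im[192:247,102:157]),f(sc[205:285,398:478])]))
blob(im,128,219,24,blue,.018)
blob(sc,438,245,30,blue,.018,'scene')
go(.4342,-.0937,.0,-31)
```

```text
px [128.9 219.4] size [26.6 27.9] ang 24.4 area 432 w [0.482  0.2808 0.018 ]
px [437.9 241.3] size [30.5 21.4] ang 5.2 area 443 w [0.4898 0.2815 0.018 ]
at [ 0.4353 -0.0918  0.0706] [-1.80e+02 -1.00e-01 -3.08e+01] open 0.0853 F [-0.4 -0.6 -1.1] t 13.85 | shift [2.000e-04 7.400e-03 2.352e-01] rz 0.0009 rows 1.4
```

View pics/j.png

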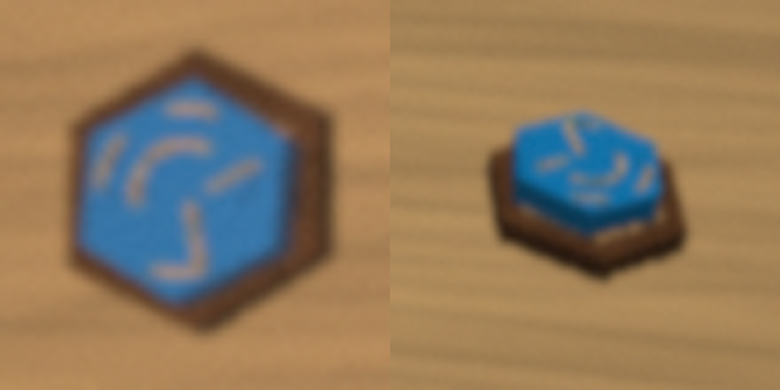

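The hexagon lies centred on its pad; its leftward offset in the top view fits parallax. Now gripping the round plate.

Emit:
{"name": "send_rows", "arguments": {
  "plan": [
    [[0, 0.007, 0.06], [0, 0, 0], -1],
    [[0, 0.007, 0.12], [0, 0, 0], -1],
    [[0, 0.007, 0.18], [0, 0, 0], -1],
    [[0, 0.007, 0.21], [0, 0, 0], -1],
    [[0, 0.007, 0.23], [0, 0, 0], -1],
    [[0, 0.007, 0.232], [0, 0, 0], -0.7],
    [[0, 0.007, 0.232], [0, 0, 0], -0.4],
    [[0, 0.007, 0.232], [0, 0, 0], 0.2],
    [[0, 0.007, 0.232], [0, 0, 0], 1],
    [[0, 0.007, 0.232], [0, 0, 0], 1]
  ]
}}

```text
time: 14.85
ee_pos: [0.4338, -0.0945, 0.001]
tcp_rot: [-179.9, -0.1, -31.0]
wrist_force: [-3.7, 3.4, 5.8]
opening: 0.0622
```

Emit:
{"name": "send_rows", "arguments": {
  "plan": [
    [[0, 0, 0], [0, 0, 0], 1],
    [[0, 0, -0.05], [0, 0, 0], 1],
    [[0, 0, -0.12], [0, 0, 0], 1],
    [[0, 0, -0.2], [0, 0, 0], 1],
    [[0, 0, -0.28], [0, 0, 0], 1],
    [[0, 0, -0.28], [0, 0, 0], 1],
    [[0, 0, -0.28], [0, 0, 0], 1]
  ]
}}

```text
time: 15.55
ee_pos: [0.4338, -0.0948, 0.0844]
tcp_rot: [-180.0, -0.1, -31.0]
wrist_force: [0.1, 0.1, -1.2]
opening: 0.0622
```

Run:
```python
from h import *
im=camera('scene');s=im[110:260,180:320];cv2.imwrite('pics/k.png',cv2.resize(s,None,fx=4,fy=4,interpolation=2))
go(.4335,.089,.09,-31)
```

```text
at [ 0.4333 -0.0947  0.0835] [-180.   -0.  -31.] open 0.0621 F [ 0.2 -0.4 -1.1] t 15.6 | shift [-0.3145 -0.5253 -0.0216] rz 0.0001 rows 3.7
```

View pics/k.png

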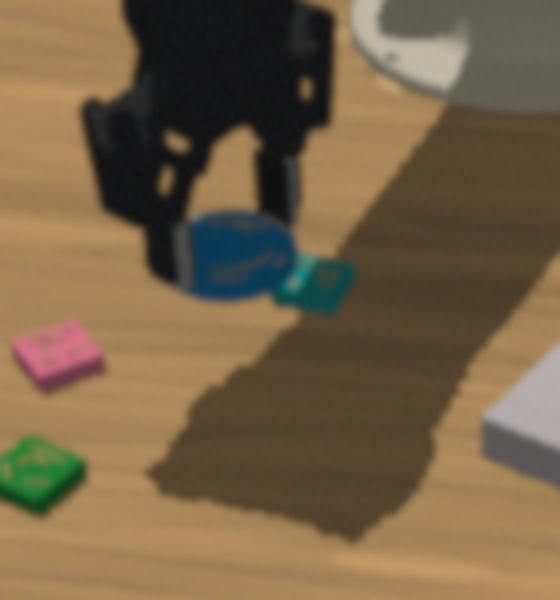

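Round plate is held. Moving it above the pivot base, then checking its centre against the hole.

Emit:
{"name": "send_rows", "arguments": {
  "plan": [
    [[-0.08, -0.13, -0.01], [0, 0, 0], 1],
    [[-0.16, -0.27, -0.01], [0, 0, 0], 1],
    [[-0.24, -0.4, -0.01], [0, 0, 0], 1],
    [[-0.314, -0.525, -0.01], [0, 0, 0], 1],
    [[-0.314, -0.525, -0.01], [0, 0, 0], 1],
    [[-0.314, -0.525, 0.04], [0, 0, 0], 1],
    [[-0.314, -0.525, 0.08], [0, 0, 0], 1],
    [[-0.314, -0.525, 0.08], [0, 0, 0], 1]
  ]
}}

```text
time: 16.4
ee_pos: [0.4321, 0.0875, 0.0567]
tcp_rot: [179.8, 0.2, -31.1]
wrist_force: [0.5, -0.2, -0.3]
opening: 0.0622
```

Run:
```python
from h import *
s=camera('scene')
go(.4335,.089,.0255,-31)
p=sensors.get_obs()['ee_pos']
im=cv2.resize(s[160:250,285:385],None,fx=7,fy=6.6,interpolation=2)
pts=[p+[.032*np.cos(a),.032*np.sin(a),.011] for a in np.linspace(0,2*np.pi,60)]
q=np.array([(w2px('scene',x)-[285,160])*[7,6.6] for x in pts]).astype(np.int32)
cv2.polylines(im,[q],True,(0,0,255),1)
q=np.array([(w2px('scene',x+np.array([0,0,-.012]))-[285,160])*[7,6.6] for x in pts]).astype(np.int32)
cv2.polylines(im,[q],True,(0,255,255),1)
h=(w2px('scene',(.4335,.089,.024))-[285,160])*[7,6.6];cv2.drawMarker(im,tuple(h.astype(int)),(0,255,0),0,20,1)
cv2.imwrite('pics/l.png',im)
for r in place_of('round_stencil','scene')[:2]:print(r['p'],r['point'],px2w('scene',r['point'],p[2]))
```

```text
at [0.4326 0.0876 0.0579] [ 1.799e+02  1.000e-01 -3.110e+01] open 0.0622 F [-0.5  0.4  0.2] t 16.45 | shift [ 0.     -0.0057  0.1081] rz -0.0005 rows 0.6
0.74 [333.5, 194.4] [0.43062625 0.08871602 0.05793343]
```

View pics/l.png

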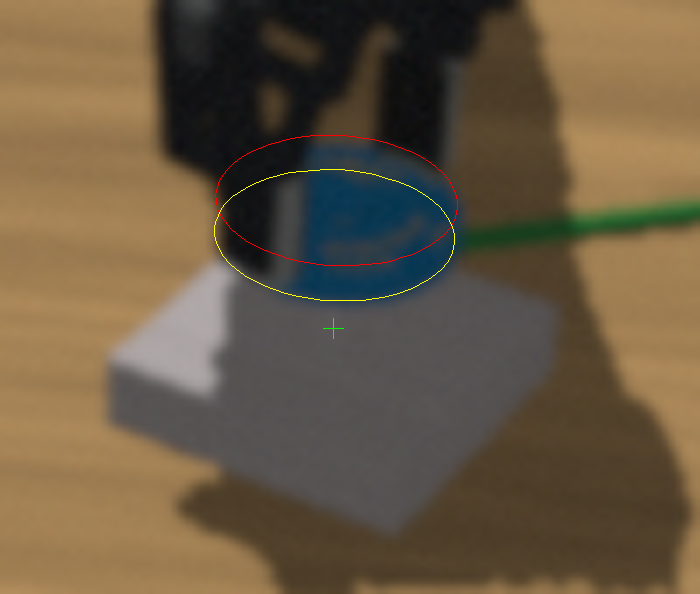

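The predicted outline at the TCP matches the blue disc to within a pixel, so the disc is centred and level. Lowering onto the base.

Emit:
{"name": "send_rows", "arguments": {
  "plan": [
    [[0, -0.005, 0.04], [0, 0, 0], 1],
    [[0, -0.005, 0.08], [0, 0, 0], 1],
    [[0, -0.005, 0.1], [0, 0, 0], 1],
    [[0, -0.005, 0.108], [0, 0, 0], 1],
    [[0, -0.005, 0.108], [0, 0, 0], 1],
    [[0, -0.005, 0.108], [0, 0, 0], 0.1],
    [[0, -0.005, 0.108], [0, 0, 0], -0.3],
    [[0, -0.005, 0.108], [0, 0, 0], -1],
    [[0, -0.005, 0.108], [0, 0, 0], -1],
    [[0, -0.005, 0.08], [0, 0, 0], -1]
  ]
}}

```text
time: 17.5
ee_pos: [0.4338, 0.09, 0.0352]
tcp_rot: [179.9, 0.1, -31.0]
wrist_force: [0.2, 0.1, -0.3]
opening: 0.0854
```

Emit:
{"name": "send_rows", "arguments": {
  "plan": [
    [[0, 0, -0.12], [0, 0, 0], -1],
    [[0, 0, -0.28], [0, 0, 0], -1],
    [[0.1, -0.15, -0.35], [0, 0, 0], -1],
    [[0.2, -0.3, -0.35], [0, 0, 0], -1],
    [[0.3, -0.45, -0.35], [0, 0, 0], -1],
    [[0.31, -0.45, -0.35], [0, 0, 0], -1],
    [[0.31, -0.45, -0.35], [0, 0, 0], -1]
  ]
}}

```text
time: 18.2
ee_pos: [0.5851, 0.1588, 0.1398]
tcp_rot: [180.0, 0.0, -30.9]
wrist_force: [0.2, -0.0, -0.7]
opening: 0.0857
```

Run:
```python
from h import *
im=camera('top');sc=camera('scene')
f=lambda a:cv2.resize(a,(390,390),interpolation=2)
cv2.imwrite('pics/m.png',np.hstack([f(im[210:282,196:268]),f(sc[240:320,330:410])]))
try:
  blob(im,232,246,30,blue,.032);blob(im,232,246,8,lambda h:(h[...,1]<110)|(h[...,2]<80),.034)
except Exception as e:print(e)
go(.6215,.172,.1,-31)
```

```text
px [231.6 246.9] size [28.1 32.6] ang 51.3 area 472 w [0.4316 0.0886 0.032 ]
px [229.  245.5] size [9. 8.] ang 90.0 area 71 w [0.4339 0.093  0.034 ]
at [0.5831 0.1578 0.1406] [180.   0. -31.] open 0.0858 F [-0.5 -0.8 -0.2] t 18.3 | shift [ 0.0854 -0.1063  0.1354] rz 0.0001 rows 1.2
```

View pics/m.png

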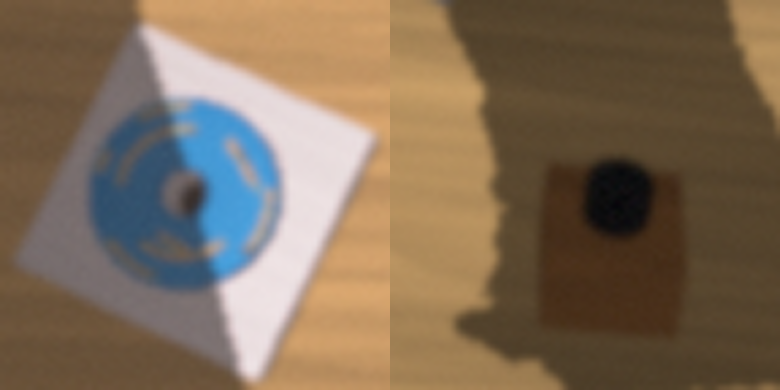

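Round stencil lies on the base: disc centre crop (187,193) against base centre (197,200). That is about 3 mm off after parallax, within tolerance. The pin knob is upright in its block at (617,197). Next is the pin.

Run:
```python
from h import *
sc=cv2.imread('pics/a_scene.png');im=cv2.imread('pics/a_top.png')
blk=lambda h:h[...,2]<60
for z in(.04,):
  blob(sc,376,280,14,blk,z,'scene'); blob(im,189,143,12,blk,.044)
print(px2w('scene',(376.8,280.4),.04))
```

```text
px [376.5 280.5] size [13. 13.] ang 90.0 area 164 w [0.6274 0.1738 0.04  ]
px [187.7 141.3] size [10.3  7.5] ang 56.3 area 64 w [0.6242 0.1735 0.044 ]
[0.6270647  0.17422618 0.04      ]
```

Emit:
{"name": "send_rows", "arguments": {
  "plan": [
    [[0.05, -0.06, 0], [0, 0, 0], -1],
    [[0.0854, -0.106, 0.07], [0, 0, 0], -1],
    [[0.0854, -0.106, 0.13], [0, 0, 0], -1],
    [[0.0854, -0.106, 0.13], [0, 0, 0], -1],
    [[0.0854, -0.106, 0.13], [0, 0, 0], -1]
  ]
}}

```text
time: 18.8
ee_pos: [0.6211, 0.1716, 0.1027]
tcp_rot: [-180.0, -0.0, -31.0]
wrist_force: [-0.3, -0.3, 0.5]
opening: 0.0856
```

Run:
```python
from h import *
im=camera('top');s=camera('scene')
f=lambda a:cv2.resize(a,(390,390),interpolation=2)
cv2.imwrite('pics/n.png',np.hstack([f(im[215:277,200:262]),f(s[210:310,325:425])]))
go(.6215,.172,.035,-31)
```

```text
at [0.6219 0.1719 0.1036] [-1.799e+02 -1.000e-01 -3.100e+01] open 0.0854 F [ 0.5  0.5 -0.4] t 18.9 | shift [-0.0012  0.0004  0.2288] rz 0.0001 rows 1.4
```

View pics/n.png

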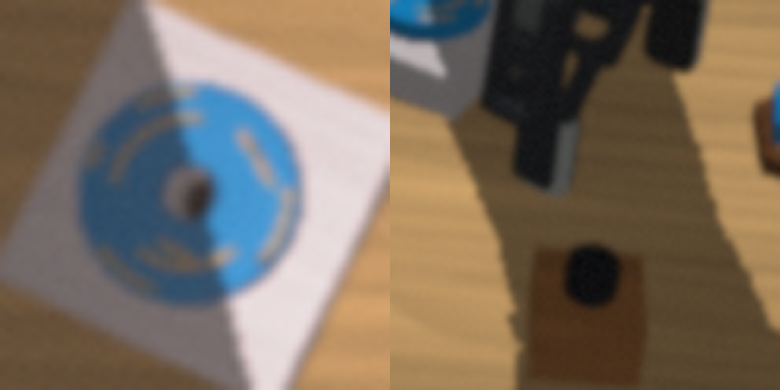

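The disc hole sits about (190,193), within 2 mm of the base hole. Knob estimates agree on (.624,.173). Grip it with the tips above the block's top.

Emit:
{"name": "send_rows", "arguments": {
  "plan": [
    [[0.005, -0.007, 0.06], [0, 0, 0], -1],
    [[0.005, -0.007, 0.12], [0, 0, 0], -1],
    [[0.005, -0.007, 0.18], [0, 0, 0], -1],
    [[0.005, -0.007, 0.225], [0, 0, 0], -0.6],
    [[0.005, -0.007, 0.225], [0, 0, 0], -0.2],
    [[0.005, -0.007, 0.225], [0, 0, 0], 0.2],
    [[0.005, -0.007, 0.225], [0, 0, 0], 0.5],
    [[0.005, -0.007, 0.225], [0, 0, 0], 1],
    [[0.005, -0.007, 0.225], [0, 0, 0], 1],
    [[0.005, -0.007, 0.225], [0, 0, 0], 1]
  ]
}}

```text
time: 19.9
ee_pos: [0.6249, 0.1733, 0.0356]
tcp_rot: [-179.9, -0.1, -31.0]
wrist_force: [-2.0, -0.8, 6.5]
opening: 0.0193
```

Run:
```python
from h import *
go(.624,.173,.12,-31)
```

```text
at [0.6249 0.1733 0.0356] [-1.799e+02 -1.000e-01 -3.100e+01] open 0.0193 F [-2.  -0.8  6.5] t 19.9 | shift [-0.0022  0.0024 -0.2813] rz 0.0001 rows 1.7
```

Emit:
{"name": "send_rows", "arguments": {
  "plan": [
    [[0, 0, 0], [0, 0, 0], 1],
    [[0, 0, -0.04], [0, 0, 0], 1],
    [[0, 0, -0.1], [0, 0, 0], 1],
    [[0, 0, -0.18], [0, 0, 0], 1],
    [[0, 0, -0.28], [0, 0, 0], 1],
    [[0, 0, -0.28], [0, 0, 0], 1],
    [[0, 0, -0.28], [0, 0, 0], 1]
  ]
}}

```text
time: 20.6
ee_pos: [0.6248, 0.1733, 0.1194]
tcp_rot: [-179.9, -0.1, -31.0]
wrist_force: [0.1, -0.7, -0.1]
opening: 0.0192
```

Run:
```python
from h import *
s=camera('scene');camera('top')
go(.434,.0898,.12,-31)
p=sensors.get_obs()['ee_pos']
q=w2px('scene',p);x,y=int(q[0]),int(q[1])
im=cv2.resize(s[y-30:y+40,x-35:x+35],(560,560),interpolation=2)
for d in((0,0,0),(0,0,-.031)):
  cv2.drawMarker(im,tuple(((w2px('scene',p+np.array(d))-[x-35,y-30])*8).astype(int)),(0,0,255),0,12,1)
cv2.imwrite('pics/o.png',im)
```

```text
at [0.6239 0.173  0.1174] [180.   0. -31.] open 0.0197 F [-0.5  0.3 -1. ] t 20.7 | shift [-0.3999  0.5636 -0.0086] rz 0.0001 rows 4.1
```

View pics/o.png

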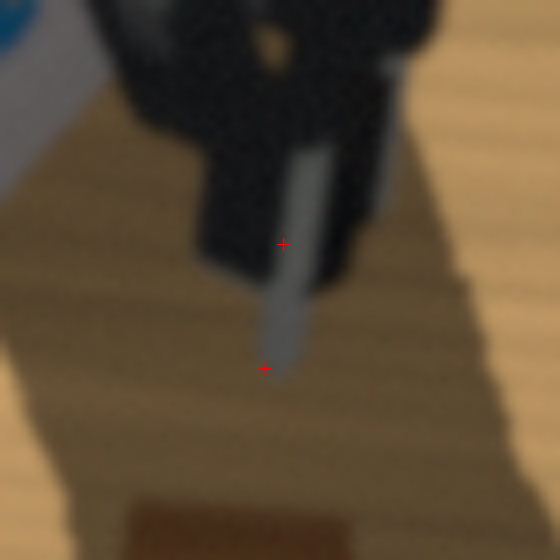

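Pin is held upright; its tip shows at (282,378) against a predicted (265,369). So it sits about 3 mm along −tool y from the TCP, which agrees with the block's origin. I'll allow for that: TCP target (.4325,.0872).

Emit:
{"name": "send_rows", "arguments": {
  "plan": [
    [[-0.1, 0.14, 0], [0, 0, 0], 1],
    [[-0.2, 0.28, 0], [0, 0, 0], 1],
    [[-0.3, 0.42, 0], [0, 0, 0], 1],
    [[-0.4, 0.573, 0], [0, 0, 0], 1],
    [[-0.4, 0.573, 0], [0, 0, 0], 1],
    [[-0.4, 0.573, 0.08], [0, 0, 0], 1],
    [[-0.4, 0.573, 0.13], [0, 0, 0], 1],
    [[-0.4, 0.573, 0.13], [0, 0, 0], 1],
    [[-0.4, 0.573, 0.13], [0, 0, 0], 1]
  ]
}}

```text
time: 21.6
ee_pos: [0.4329, 0.0876, 0.0787]
tcp_rot: [179.9, 0.1, -31.0]
wrist_force: [0.7, -0.3, -0.1]
opening: 0.0196
```

Run:
```python
from h import *
s=camera('scene')
go(.4325,.0872,.041,-31)
p=sensors.get_obs()['ee_pos']
im=cv2.resize(s[160:240,295:375],(640,640),interpolation=2)
k=lambda X:tuple(((w2px('scene',X)-[295,160])*8).astype(int))
cv2.drawMarker(im,k(p+np.array([.0015,.0026,-.031])),(0,0,255),0,12,1)
cv2.drawMarker(im,k((.4335,.089,.036)),(0,255,0),0,12,1)
cv2.imwrite('pics/q.png',im)
```

```text
at [0.4332 0.0876 0.0793] [180.   0. -31.] open 0.0197 F [ 0.1  0.3 -0.1] t 21.65 | shift [-0.0013  0.0025  0.1277] rz 0.0002 rows 0.8
```

View pics/q.png

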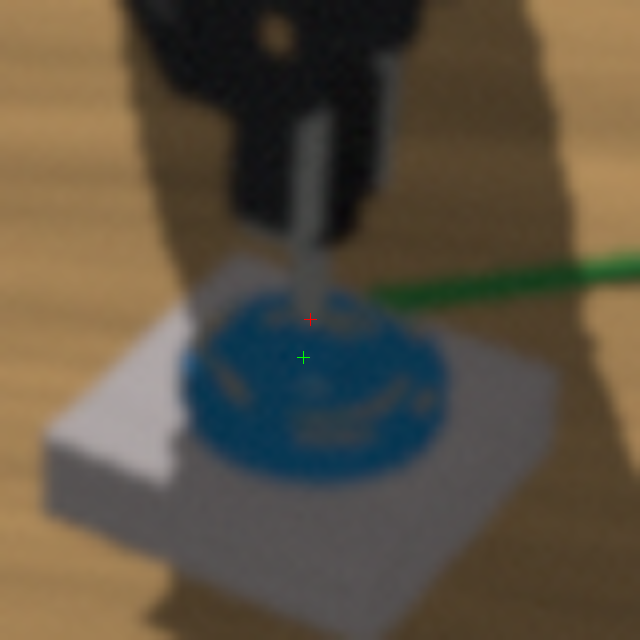

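The pin tip (309,312) agrees with the red marker and hangs between the base axis (302,363) and the disc centre (317,367). Inserting slowly while watching the force.

Emit:
{"name": "send_rows", "arguments": {
  "plan": [
    [[0, 0, 0.02], [0, 0, 0], 1],
    [[0, 0, 0.035], [0, 0, 0], 1],
    [[0, 0, 0.05], [0, 0, 0], 1],
    [[0, 0, 0.065], [0, 0, 0], 1],
    [[0, 0, 0.075], [0, 0, 0], 1],
    [[0, 0, 0.075], [0, 0, 0], 1]
  ]
}}

```text
time: 22.25
ee_pos: [0.4326, 0.0874, 0.0561]
tcp_rot: [180.0, 0.0, -31.0]
wrist_force: [0.8, 0.0, 0.0]
opening: 0.0197
```

Emit:
{"name": "send_rows", "arguments": {
  "plan": [
    [[0, 0, 0.012], [0, 0, 0], 1],
    [[0, 0, 0.024], [0, 0, 0], 1],
    [[0, 0, 0.034], [0, 0, 0], 1],
    [[0, 0, 0.044], [0, 0, 0], 1],
    [[0, 0, 0.05], [0, 0, 0], 1],
    [[0, 0, 0.05], [0, 0, 0], 1]
  ]
}}

```text
time: 22.85
ee_pos: [0.4327, 0.0875, 0.0413]
tcp_rot: [180.0, 0.0, -31.0]
wrist_force: [0.4, 0.3, -1.0]
opening: 0.0192
```

Emit:
{"name": "send_rows", "arguments": {
  "plan": [
    [[0, 0, 0.003], [0, 0, 0], 1],
    [[0, 0, 0.005], [0, 0, 0], 1],
    [[0, 0, 0.006], [0, 0, 0], 1],
    [[0, 0, 0.006], [0, 0, 0], 0.5],
    [[0, 0, 0.006], [0, 0, 0], 0.2],
    [[0, 0, 0.006], [0, 0, 0], -0.4],
    [[0, 0, 0.006], [0, 0, 0], -1],
    [[0, 0, 0.006], [0, 0, 0], -1],
    [[0, 0, 0.0], [0, 0, 0], -1]
  ]
}}

```text
time: 23.75
ee_pos: [0.4328, 0.0874, 0.0415]
tcp_rot: [180.0, 0.0, -31.0]
wrist_force: [0.2, -0.2, 0.1]
opening: 0.0853
```

Emit:
{"name": "send_rows", "arguments": {
  "plan": [
    [[0, 0, -0.08], [0, 0, 0], -1],
    [[0, 0, -0.2], [0, 0, 0], -1],
    [[0, 0, -0.35], [0, 0, 0], -1],
    [[-0.3, 0.2, -0.4], [0, 0, 0], -1],
    [[-0.4, 0.4, -0.4], [0, 0, 0], -1],
    [[-0.4, 0.6, -0.4], [0, 0, 0], -1],
    [[-0.4, 0.8, -0.4], [0, 0, 0], -1],
    [[-0.4, 0.8, -0.4], [0, 0, 0], -1],
    [[-0.4, 0.8, -0.4], [0, 0, 0], -1]
  ]
}}

```text
time: 24.65
ee_pos: [0.2046, -0.0574, 0.162]
tcp_rot: [-180.0, -0.1, -30.9]
wrist_force: [1.2, -1.1, -0.4]
opening: 0.0854
```

Run:
```python
from h import *
im=camera('top');s=camera('scene')
f=lambda a,w:cv2.resize(a,(w,300),interpolation=2)
cv2.imwrite('pics/r.png',np.vstack([np.hstack([f(s[170:250,290:380],340),f(im[205:285,190:280],340)]),f(im[100:285,100:430],680)[:, :680]]))
go(.4,-.1,.25,-31)
try:
  blob(im,231,245,14,lambda h:h[...,2]<60,.048);blob(s,333,205,16,lambda h:h[...,2]<60,.044,'scene')
except Exception as e:print(e)
```

```text
at [ 0.2047 -0.0586  0.1623] [-1.80e+02 -1.00e-01 -3.14e+01] open 0.0854 F [ 0.3 -0.3  0.7] t 24.75 | shift [ 0.6277 -0.2208 -0.2924] rz -0.002 rows 4.4
attempt to get argmax of an empty sequence
```

View pics/r.png

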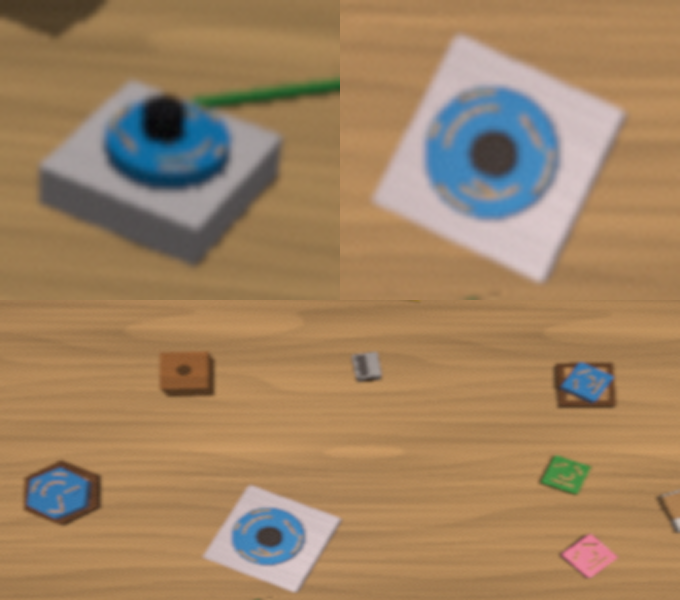

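The views show the pin upright with its knob on the round stencil (top crop 494,154, disc 492,152, base centre 500,157). The square and hexagon lie on their pads, the pin block is empty, and the sharpener and eraser are where they were. The gripper is clear, so I'm handing in.

```bash
python3 -c "
from h import *
bot.job_done()"
```

```text
the job is handed in; nothing more can be done
```

The job is handed in at about 25 s of the 112 s allowed. I unstacked the stencils from the top, put each on its own place, then pushed the pin down through the round stencil into the pivot base. `job_done()` gives no verdict, so what follows is from my own last pictures.

| Piece | Last check | Limit |
|---|---|---|
| Square stencil | flat on its pad, about 3 mm off centre | 12 mm |
| Hexagonal stencil | flat on its pad, centred to within a few mm | 12 mm |
| Round stencil | flat on the base, about 4 to 5 mm off its axis | 9 mm |
| Pin | upright, knob on the stencil and concentric with it | 7 mm from the base axis |

The pin went in with almost no force on the wrist, and I released it within about 2 mm of seated. The gripper then moved clear. I never went near the sharpener or the eraser, and both looked unmoved.

- **Camera disagreement:** The two cameras differed by up to about 8 mm in x at the hexagonal pad. I mostly trusted the top camera and allowed for parallax.
- **Grip readings:** The finger opening read about 2 to 3 mm narrow on the round plate and on the knob. The knob was held about 3 mm off the tool centre, and I corrected for that before inserting the pin.
- **Knob height:** My last automatic measurement of the knob's position failed, so the seating is judged by eye and from the release height.

I viewed 14 pictures in full, at the budget.

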